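Put the blue dish away in the latched holding pen

ROBOT

A 7-joint arm with a two-finger parallel gripper is mounted at the origin on the work surface. World frame = base frame: x ahead of the robot, y to its left, z up, the work surface at z = 0. Lengths are in m, angles in rad, forces in N, time in s.
With the tool pointing down it reaches from about 0.425 to 0.875 m from the base axis. Payload 8.4 kg.
Tool frame: the origin (TCP) lies on the centre line of the jaws, within the pads' length; the fingertips stand 14 mm ahead of it and the grasp point (between the pads) lies 5 mm behind it; z points along the fingers, y is the line along which they close (so a half turn about z gives the same grasp; the last joint's range is limited). The gripper opens to 87 mm and grips with 3 to 60 N. Pads are 19 mm wide; open, the fingers measure 117 mm over their backs; the gripper's body (75 mm by 190 mm) begins 51 mm behind the grasp point.
Start: joints at [-1.362, 0.333, 0.04, 1.465, -0.013, 1.343, -0.059], TCP at [0.197, 0.619, 0.237] pointing down, gripper open.
Joint ranges: [-2.58, 2.58], [-0.38, 2.09], [-1.3, 1.39], [0.25, 2.4], [-1.5, 4.64], [0.08, 2.09], [-2.65, 2.65]. Speed limits (rad/s): [2.22, 2.22, 2.79, 2.79, 3.14, 3.14, 3.14].

INTERFACE

Orientations are given as a rotation vector (axis times angle).
In Python, from plant import arm, eyes, ticket gives the robot as it stands.
- The arm moves only by the tool play_rows, never from a script. Its argument "deltas" is a list of rows, each a list of 3 entries, a list of its own where there are three numbers: the shift along the tool's x, y, z in m, then the turn, a rotation vector about the tool's x, y, z in degrees, then the closure, from -1 (fully open) to 1 (shut), so that 0 is half open. In form: [[[x, y, z], [ax, ay, az], claw], ...]. A call has 1 to 5 rows; each row is the pose to reach, as a shift and turn from the pose commanded when the call began, along the tool's axes at that moment; what a row does not reach only later rows make up. A row lasts 1/8 s, in which the tool goes at most 62.5 mm and 10.7 degrees, less where a joint would pass 70% of its speed; a pose out of reach is approached as far as the arm can. A call with a gripper value outside its range is refused whole. The fingers move at their own pace and stop on an object; the grip force is fixed at half the most. Time passes only in rows, so rows that repeat a pose let the fingers close. It gives the time, the measured TCP pose, the force, the opening and the grip force at its end, in the units of the state.
- arm.state(): the state, without advancing time (a new reading comes with each control period).
- eyes.grab_frame(name): name is "scene" or "top"; returns the picture (420x560x3 uint8, red, green, blue); there is no depth.
- eyes.camera_model(name): a dict with "camera_matrix" (3x3 intrinsics, pixels), "R" (3x3) and "t" (3): a world point X has camera coordinates R X + t. Camera axes: x right, y down, z forward; pixel columns grow to the right and rows downward; lengths in m; the calibration is good to about 2 mm. A picture is of the moment at which its call begins. camera_model takes no time and is no camera call.
- ticket.hand_in(): hands the job in; it is judged then, once.
Trained networks look in the newest picture that a camera, given by its name, has taken for a name from the list of things; names that differ only in an ending like _2 or _b are one class to them, and where a whole thing is asked for, a point or a joint stands for the part that bears it (a point fixed in the world has none). Each returns a list of dicts, best first, with "conf" (0 to 1); they miss things now and then, are a little off and sometimes report something else, mostly with a low value. They report only what shows in the picture. A call takes as long as a camera call.
- eyes.trace(query, camera): "pixels" (420x560 bool, what is visible of it) and "box" ([left, top, right, bottom] in pixels, round what is visible of it).
- eyes.tip_of(query, camera): "uv" ([column, row] in pixels: a listed point, or the origin of a listed thing).
The state is a dict: "time_s": time; "joint_pos": joint angles; "dq": joint speeds; "joint_torque": joint torques, N m; "position": TCP position; "orientation": TCP orientation; "ft_force": force on the tool from outside, world axes, zero at the start; "torque": the same for the moment, N m; "gripper_width": finger opening in m; "finger_force": force on a finger pad.
Only numpy, scipy, OpenCV 4.12 (cv2) and the standard library are available. Lean on these libraries where they do the work, as an engineer would, in place of code of your own. Each camera call takes 0.05 s, during which the arm holds its last target. There are 200 camera calls.

TASK

Put the covered specimen dish with the blue lid away in the clear holding pen: lift the gate's gravity latch bar over its catch, swing the gate wide open and let the bar drop back, then slide the dish flat along the bench through the gateway until it is wholly inside. Swing the gate fully shut again with the bar dropped home behind its catch, and do not disturb the amber dish, the beaker or the jar that stands inside the pen.

Things in the scene. Friction and masses are not known exactly. Their poses are not given: they have to be found in the camera images.
- pen: Fixed low pen, no roof; the bench is its floor. Origin: middle of the gateway at bench level, in the gate's plane. x points into the pen, y from hinge post to catch post. Posts 16 mm square, 85 mm high, at y = -112 (hinge) and +112 mm (catch): gateway 208 mm clear. Clear walls 6 mm thick, 70 mm high: sides at y = +-112, back at x = 205 mm
- catch (a point): Middle of the top inner edge of the dark steel catch on the catch post, 109 mm above the bench, 10 mm outside the gate's plane; axes as the pen's. The catch is 22 mm wide in y, its inner face upright, its top flat for 10 mm outwards, then a ramp falls outwards 26 mm over 34 mm, up which the bar, if free to rise, rides and drops when the gate is pushed shut with about 10 N
- gate (a joint): Vertical hinge of the gate, rad: 0 fully shut, grows as it swings outwards (to the pen's -x side, counter-clockwise from above), stop at 2.2. Friction 0.04 N m: it stays where it is left. Clear panel in a blue frame, 12 mm thick (top rail 22), 196 mm from hinge axis to free edge, 7 to 77 mm above the bench; with the latch bar it reaches 233 mm from the hinge axis and 116 mm up
- bar (a joint): See-saw latch bar on the gate's top, rad: 0 level and dropped, at its stop; up to 0.38 with nose lifted. Pivot 115 mm from the hinge axis, 100 mm above the bench. Pressing its red cup with 1 to 2 N lifts the nose; let go, it drops by its weight. Shut, the nose lies behind the catch (4 mm play); it clears it above 0.17 rad (9 mm down at the cup), needed until the gate is past 0.3 rad
- gate_hinge (a point): Point on the gate's vertical hinge axis, 100 mm above the bench. y axis: along the gate to its free edge; x axis: across the gate, towards the inside of the pen when shut
- gate_edge (a point): Middle of the gate's free edge, 196 mm from the hinge axis, 40 mm above the bench
- bar_cup (a point): Middle of the floor of the red cup on the latch bar's tail, 65 mm from the hinge axis, 106 mm above the bench with the bar down. The cup is open above, 46 mm along the gate by 42 mm across it inside, with 10 mm high lips all round (4 mm thick): a finger in it can press the bar and also swing the gate either way
- bar_nose (a point): Middle of the end of the latch bar's 12 mm round steel nose, 227 mm from the hinge axis, past the gate's free edge, 100 mm above the bench with the bar down
- dish_blue: Loose round covered glass dish with blue lid rim, 104 mm across, 34 mm high, about 0.45 kg: too wide to grasp, to be pushed. Origin: centre of its underside; z up
- dish_amber: The same dish with an amber lid rim, standing beside it; to be left alone. Origin: centre of its underside
- jar: Loose jar with green lid, 42 mm across, 60 mm high, in the back corner inside the pen on the catch-post side; to be left alone. Origin: centre of its underside
- beaker: Loose glass beaker, 66 mm across, 85 mm high, outside the pen, nearer the robot; to be left alone. Origin: centre of its underside

How it is judged:
By the outcome, as a careful person would: the job done as asked, in the order asked, and still so for the second after the job is handed in, with the robot touching nothing.
It also fails if it takes over 69 s, if anything falls off the work surface, if the arm or the gripper's body presses on something with over 40 N, if the wrist force passes 120 N, or if a joint passes its speed limit or range.

## Working session

There is one attempt and no reset: what is moved stays moved. The work goes in short steps, Python scripts to look and compute and a tool call to move; the robot and the scene stay as the last step left them, time stands still between calls to the robot, and variables do not carry over. Pictures are saved under pics/ and viewed, at most 10 in all, crops included, and the job is handed in when it is done.

Besides the shell and the picture viewer there is one more tool, called after "Emit:" as name([rows], argument=value, ...), one row to a line, values as JSON. play_rows: Moves the arm, as the interface text tells. Its arguments: {"type":"object","properties":{"deltas":{"type":"array","items":{"type":"array"}}},"required":["deltas"]}

```bash
mkdir -p pics
cat > h.py <<'E'
import numpy as np, cv2
from plant import arm, eyes, ticket
from scipy.spatial.transform import Rotation as R
def ray(cam,uv):
    m=eyes.camera_model(cam);K=np.array(m["camera_matrix"]);Rm=np.array(m["R"]);t=np.array(m["t"])
    return -Rm.T@t, Rm.T@np.linalg.inv(K)@np.array([uv[0],uv[1],1.])
def atz(cam,uv,z):
    c,d=ray(cam,uv); return c+d*(z-c[2])/d[2]
def proj(cam,X):
    m=eyes.camera_model(cam);p=np.array(m["camera_matrix"])@(np.array(m["R"])@np.array(X)+np.array(m["t"]));return p[:2]/p[2]
E
python3 - <<'E'
from h import *
for c in("top","scene"):
    cv2.imwrite(f"pics/{c}0.png",eyes.grab_frame(c)[:,:,::-1])
    for q,z in(("pen",0),("catch",.109),("gate_hinge",.1),("gate_edge",.04),("bar_cup",.106),("bar_nose",.1),("dish_blue",0),("dish_amber",0),("jar",0),("beaker",0)):
        for r in eyes.tip_of(q,c)[:2]: print(c,q,round(r["conf"],2),np.round(r["uv"],0),np.round(atz(c,r["uv"],z),3))
s=arm.state();print(s["time_s"],s["position"],s["orientation"],R.from_rotvec(s["orientation"]).as_matrix().round(3))
E
```

```text
top pen 0.91 [249. 201.] [0.561 0.112 0.   ]
top catch 0.91 [248. 254.] [0.449 0.106 0.109]
top gate_hinge 0.73 [252. 140.] [0.672 0.097 0.1  ]
top gate_edge 0.6 [246. 242.] [0.473 0.115 0.04 ]
top bar_cup 0.62 [246. 176.] [0.602 0.108 0.106]
top bar_nose 0.96 [243. 259.] [0.44  0.116 0.1  ]
top dish_blue 0.56 [393. 262.] [ 0.426 -0.191  0.   ]
top dish_amber 0.6 [414. 175.] [ 0.611 -0.241  0.   ]
top jar 0.98 [167. 230.] [0.502 0.288 0.   ]
top beaker 0.74 [331. 282.] [ 0.387 -0.06   0.   ]
scene pen 0.58 [296. 256.] [0.556 0.104 0.   ]
scene catch 0.75 [326. 183.] [0.444 0.109 0.109]
scene catch 0.47 [141. 206.] [ 0.654 -0.167  0.109]
scene gate_hinge 0.88 [269. 273.] [0.663 0.102 0.1  ]
scene gate_hinge 0.38 [260. 168.] [ 0.46  -0.028  0.1  ]
scene gate_edge 0.85 [321. 216.] [0.47  0.116 0.04 ]
scene bar_cup 0.55 [286. 242.] [0.599 0.101 0.106]
scene bar_nose 0.6 [327. 186.] [0.442 0.111 0.1  ]
scene dish_blue 0.83 [209. 162.] [ 0.418 -0.193  0.   ]
scene dish_amber 0.75 [139. 207.] [ 0.603 -0.251  0.   ]
scene dish_amber 0.72 [260. 168.] [ 0.377 -0.077  0.   ]
scene jar 0.65 [388. 275.] [ 0.512  0.28  -0.   ]
scene beaker 0.95 [262. 168.] [ 0.376 -0.073  0.   ]
1.1 [0.19690837 0.6194226  0.23658638] [-4.81578559e-01 -3.10445151e+00 -2.88389696e-06] [[-0.953  0.303 -0.   ]
 [ 0.303  0.953  0.   ]
 [ 0.     0.    -1.   ]]
```

View pics/top0.png

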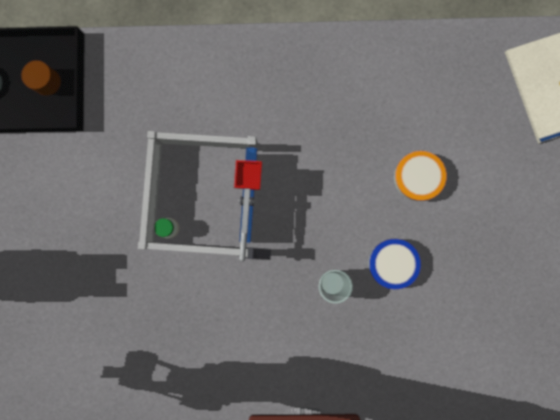

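View pics/scene0.png

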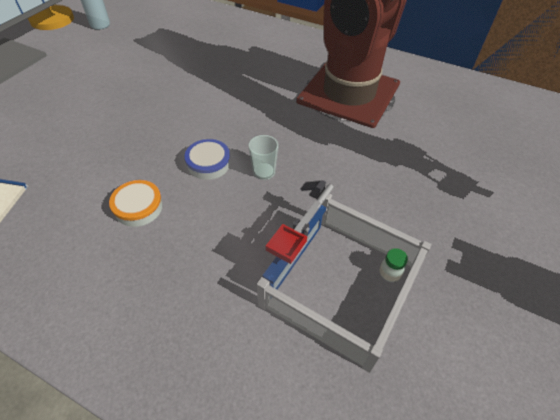

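The top view shows the gate shut, running from its hinge at about (252,140) to the catch at about (248,254), with the red cup at (247,176). Blue dish is at (395,263), amber at (420,176), beaker at (335,286) and jar at (166,228). In the scene view the networks' points agree with this. I take the hinge as (0.668, 0.099) and the cup as (0.602, 0.105). Next I move above the cup.

Emit:
play_rows([
  [[-0.05,-0.034,0],[0,0,8],1],
  [[-0.1,-0.068,0],[0,0,16],1],
  [[-0.15,-0.102,0],[0,0,25],1],
  [[-0.2,-0.136,0],[0,0,34],1],
  [[-0.25,-0.17,0],[0,0,43],1],
])

```text
time_s: 1.72
position: [0.3847, 0.38, 0.2369]
orientation: [-1.593, -2.708, -0.001]
ft_force: [0.5, 0.3, 0.3]
gripper_width: 0.0451
finger_force: 0.0
```

```bash
cat >> h.py <<'E'
def yaw(): 
    m=R.from_rotvec(arm.state()["orientation"]).as_matrix(); return np.degrees(np.arctan2(m[1,1],m[0,1]))
def go(p,a=None,base=None):
    "tool-axis shift and z turn from base (pos,yaw) or measured pose to world p with tool-y azimuth a"
    s=arm.state(); b,y=base or (s["position"],yaw()); c,n=np.cos(np.radians(y)),np.sin(np.radians(y))
    d=np.array(p)-b
    return np.round([-n*d[0]+c*d[1], c*d[0]+n*d[1], -d[2]],4), None if a is None else round(y-a,1)
def st():
    s=arm.state();print("t",s["time_s"],"p",np.round(s["position"],4),"yaw",round(yaw(),1),"F",np.round(s["ft_force"],1),"w",round(s["gripper_width"],4))
E
python3 - <<'E'
from h import *
st();print(go((.602,.105,.16),-4.6))
E
```

```text
t 1.725 p [0.3847 0.38   0.2369] yaw 29.1 F [0.5 0.3 0.3] w 0.0451
(array([-0.346 ,  0.0563,  0.0769]), np.float64(33.7))
```

Emit:
play_rows([
  [[-0.055,0.009,0],[0,0,8],1],
  [[-0.11,0.018,0],[0,0,16],1],
  [[-0.17,0.027,0],[0,0,24],1],
  [[-0.23,0.037,0],[0,0,32],1],
  [[-0.285,0.046,0.02],[0,0,33.7],1],
])

```text
time_s: 2.35
position: [0.5656, 0.1543, 0.2181]
orientation: [2.306, 2.132, 0.006]
ft_force: [0.9, 0.8, 0.1]
gripper_width: 0.0018
finger_force: 0.0
```

Run:
```python
from h import *
st();print(go((.602,.105,.16),-4.6))
for c in("top","scene"):
    eyes.grab_frame(c)
    for q,z in(("bar_cup",.106),("gate_hinge",.1),("catch",.109)):
        for r in eyes.tip_of(q,c)[:1]: print(c,q,round(r["conf"],2),np.round(r["uv"],0),np.round(atz(c,r["uv"],z),3))
    for r in eyes.trace("bar_cup",c)[:1]:print(r["box"],r["conf"])
```

```text
t 2.35 p [0.5656 0.1543 0.2181] yaw -4.5 F [0.9 0.8 0.1] w 0.0018
(array([-0.0463,  0.0402,  0.0581]), np.float64(0.1))
top bar_cup 0.69 [248. 177.] [0.599 0.105 0.106]
top gate_hinge 0.57 [251. 142.] [0.668 0.099 0.1  ]
top catch 0.76 [246. 251.] [0.457 0.109 0.109]
[234.7, 163.2, 260.2, 260.2] 0.81
scene bar_cup 0.81 [289. 244.] [0.6   0.108 0.106]
scene gate_hinge 0.83 [266. 274.] [0.666 0.098 0.1  ]
scene catch 0.48 [386. 278.] [0.587 0.276 0.109]
[265.6, 211.2, 311.1, 261.2] 0.96
```

Emit:
play_rows([
  [[-0.02,0.018,0.02],[0,0,0],1],
  [[-0.04,0.036,0.04],[0,0,0],1],
  [[-0.0465,0.04,0.06],[0,0,0],1],
  [[-0.0465,0.04,0.076],[0,0,0],1],
  [[-0.0465,0.04,0.076],[0,0,0],1],
])

```text
time_s: 3.48
position: [0.5985, 0.1078, 0.1392]
orientation: [-2.301, -2.136, 0.003]
ft_force: [-0.1, -0.1, 0.3]
gripper_width: 0.0004
finger_force: 0.0
```

Run:
```python
from h import *
st()
a=eyes.grab_frame("scene")[:,:,::-1];b=eyes.grab_frame("top")[:,:,::-1]
f=lambda i:cv2.resize(i,(400,400),interpolation=cv2.INTER_CUBIC)
for n,i in(("top",b),):
    m=(i[:,:,2]>120)&(i[:,:,1]<50)&(i[:,:,0]<50);v,u=np.nonzero(m);print(u.min(),u.max(),v.min(),v.max())
    for uv in((u.min(),v.min()),(u.max(),v.max())):print(atz("top",uv,.116))
cv2.imwrite("pics/a1.png",np.hstack([f(a[190:290,240:340]),f(b[120:220,200:300])]))
```

```text
t 3.475 p [0.5985 0.1078 0.1392] yaw -4.2 F [-0.1 -0.1  0.3] w 0.0004Traceback (most recent call last):
  File "<stdin>", line 6, in <module>
    return umr_minimum(a, axis, None, out, keepdims, initial, where)
ValueError: zero-size array to reduction operation minimum which has no identity
```

Run:
```python
from h import *
a=eyes.grab_frame("scene")[:,:,::-1].copy()
cv2.imwrite("pics/a1.png",cv2.resize(a[190:300,220:350],(780,660))[:600])
print(proj("scene",arm.state()["position"]-[0,0,.014]), proj("scene",(.601,.1045,.106)))
```

```text
[289.6046928  236.91554755] [287.37078806 243.67294557]
```

View pics/a1.png

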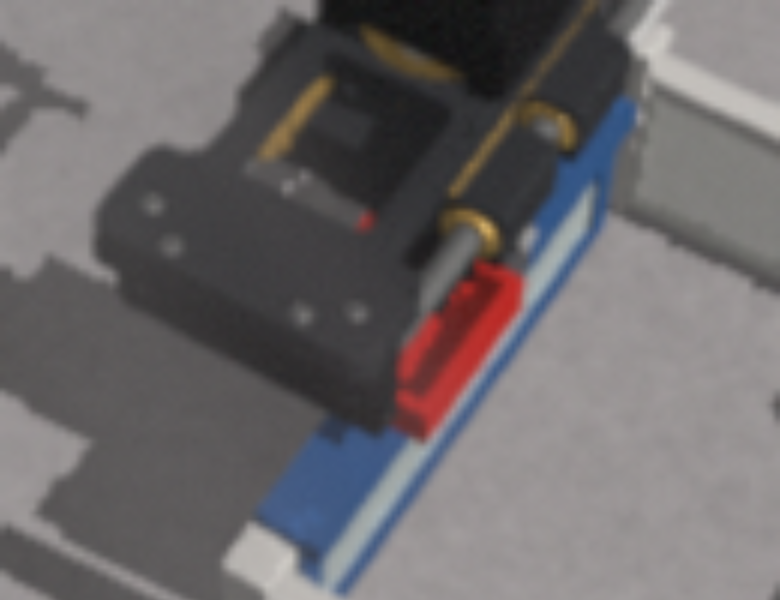

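Emit:
play_rows([
  [[-0.003,0.003,0.004],[0,0,0],1],
  [[-0.003,0.003,0.01],[0,0,0],1],
  [[-0.003,0.003,0.016],[0,0,0],1],
  [[-0.003,0.003,0.016],[0,0,0],1],
])

```text
time_s: 4.12
position: [0.6022, 0.1032, 0.1238]
orientation: [-2.304, -2.135, 0.002]
ft_force: [0.8, 0.5, -0.6]
gripper_width: 0.0002
finger_force: 0.0
```

Run:
```python
from h import *
st()
c=np.array([.601,.1045,.116]);X=np.array([.08,.997,0]);Y=np.array([-.997,.08,0])
for s in(-1,1):print(proj("scene",c+.025*X+s*.027*Y))
```

```text
t 4.125 p [0.6022 0.1032 0.1238] yaw -4.3 F [ 0.8  0.5 -0.6] w 0.0002
[292.03589312 258.88696353]
[308.23270853 235.88498867]
```

Emit:
play_rows([
  [[0,0,0.005],[0,0,0],1],
  [[0,0,0.01],[0,0,0],1],
  [[0,0,0.015],[0,0,0],1],
  [[0,0,0.018],[0,0,0],1],
  [[0,0,0.018],[0,0,0],1],
])

```text
time_s: 4.75
position: [0.6025, 0.1033, 0.1063]
orientation: [-2.304, -2.136, 0.001]
ft_force: [0.8, 0.3, 1.1]
gripper_width: 0.0008
finger_force: 1.0
```

Run:
```python
from h import *
st()
a=eyes.grab_frame("scene")[:,:,::-1].copy()
cv2.imwrite("pics/a2.png",cv2.resize(a[160:280,250:380],(650,600)))
th0=0;H=np.array([.668,.099]);D=np.array([-.997,.08])
b=(arm.state()["position"],yaw())
for th in(.1,.2,.3,.4,.5,.6,.7,.8,.9,1.,1.1,1.2,1.3,1.4,1.5,1.6,1.7,1.8,1.9,2.,2.1):
    c,s=np.cos(th),np.sin(th);d=np.array([c*D[0]-s*D[1],s*D[0]+c*D[1]])
    p=H+.065*d;print(th,p.round(4),go((*p,b[0][2]),-4.3,b)[0])
```

```text
t 4.75 p [0.6025 0.1033 0.1063] yaw -4.3 F [0.8 0.3 1.1] w 0.0008
0.1 [0.603  0.0977] [-0.0055  0.0008 -0.    ]
0.2 [0.6035 0.0912] [-0.012   0.0018 -0.    ]
0.3 [0.6046 0.0848] [-0.0183  0.0033 -0.    ]
0.4 [0.6063 0.0786] [-0.0244  0.0055 -0.    ]
0.5 [0.6086 0.0725] [-0.0303  0.0083 -0.    ]
0.6 [0.6116 0.0667] [-0.0358  0.0117 -0.    ]
0.7 [0.6151 0.0612] [-0.041   0.0156 -0.    ]
0.8 [0.6191 0.0561] [-0.0458  0.02   -0.    ]
0.9 [0.6236 0.0515] [-0.0501  0.0249 -0.    ]
1.0 [0.6286 0.0473] [-0.0539  0.0302 -0.    ]
1.1 [0.634  0.0436] [-0.0572  0.0358 -0.    ]
1.2 [0.6397 0.0405] [-0.0598  0.0417 -0.    ]
1.3 [0.6457 0.0379] [-0.0619  0.0479 -0.    ]
1.4 [0.6519 0.036 ] [-0.0634  0.0542 -0.    ]
1.5 [0.6582 0.0347] [-0.0642  0.0607 -0.    ]
1.6 [0.6647 0.0341] [-0.0643  0.0672 -0.    ]
1.7 [0.6712 0.0341] [-0.0638  0.0736 -0.    ]
1.8 [0.6777 0.0347] [-0.0627  0.08   -0.    ]
1.9 [0.684 0.036] [-0.061   0.0863 -0.    ]
2.0 [0.6902 0.0379] [-0.0586  0.0923 -0.    ]
2.1 [0.6962 0.0404] [-0.0556  0.0981 -0.    ]
```

View pics/a2.png

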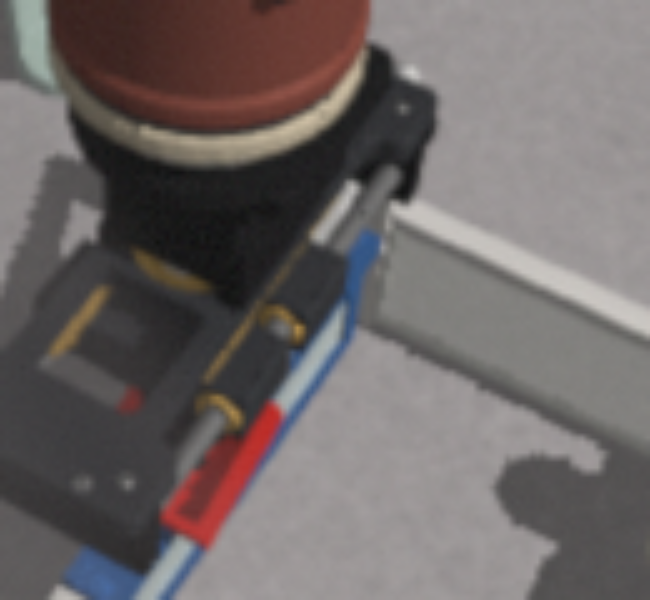

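The picture shows the cup tipped down under the fingers; the tip is about 14 mm below the cup's rest height with 1 N on it. So the nose is lifted and I can swing the gate.

Emit:
play_rows([
  [[-0.009,0.001,0],[0,0,-8.6],1],
  [[-0.018,0.003,0],[0,0,-17.2],1],
  [[-0.027,0.007,0],[0,0,-25.8],1],
  [[-0.036,0.012,0],[0,0,-34.4],1],
  [[-0.043,0.018,0],[0,0,-43],1],
])

```text
time_s: 5.42
position: [0.6171, 0.0588, 0.1067]
orientation: [-1.354, -2.834, 0.0]
ft_force: [-0.9, 0.8, 2.4]
gripper_width: 0.0003
finger_force: 1.0
```

```bash
cat >> h.py <<'E'
def gate(c="scene"):
    eyes.grab_frame(c)
    for q,z in(("gate_edge",.04),("bar_nose",.1),("bar_cup",.106)):
        for r in eyes.tip_of(q,c)[:1]:
            X=atz(c,r["uv"],z);d=X[:2]-[.668,.099];print(c,q,round(r["conf"],2),np.round(X,3),"r",np.hypot(*d).round(3),"th",round((np.arctan2(d[1],d[0])-np.arctan2(.08,-.997))%6.283,2))
def circ(ths,z=None,r=.065):
    s=arm.state();b=(s["position"],yaw());D=np.array([-.997,.08])
    for th in ths:
        c,n=np.cos(th),np.sin(th);p=np.array([.668,.099])+r*np.array([c*D[0]-n*D[1],n*D[0]+c*D[1]])
        print(th,*go((*p,b[0][2] if z is None else z),-4.6+np.degrees(th),b))
E
python3 - <<'E'
from h import *
st();gate();circ((.9,1.05,1.2,1.35,1.5))
E
```

```text
t 5.425 p [0.6171 0.0588 0.1067] yaw 38.9 F [-0.9  0.8  2.4] w 0.0003
scene gate_edge 0.59 [0.387 0.084 0.04 ] r 0.282 th 0.13
scene bar_cup 0.38 [0.62  0.072 0.106] r 0.055 th 0.59
0.9 [-0.0096  0.0005 -0.    ] -8.5
1.05 [-0.0191  0.0027 -0.    ] -17.1
1.2 [-0.0282  0.0063 -0.    ] -25.7
1.35 [-0.0366  0.0111 -0.    ] -34.3
1.5 [-0.0443  0.0172 -0.    ] -42.9
```

Emit:
play_rows([
  [[-0.0095,0.001,0],[0,0,-8.5],1],
  [[-0.019,0.003,0],[0,0,-17],1],
  [[-0.028,0.006,0],[0,0,-25.7],1],
  [[-0.037,0.011,0],[0,0,-34.3],1],
  [[-0.044,0.017,0],[0,0,-43],1],
])

```text
time_s: 6.25
position: [0.6577, 0.0357, 0.1063]
orientation: [-0.225, -3.132, 0.0]
ft_force: [-1.5, -0.4, 2.8]
gripper_width: 0.0002
finger_force: 1.3
```

Run:
```python
from h import *
st();gate();circ((1.65,1.8,1.95,2.1,2.15))
```

```text
t 6.25 p [0.6577 0.0357 0.1063] yaw 81.8 F [-1.5 -0.4  2.8] w 0.0002
scene gate_edge 0.81 [ 0.608 -0.083  0.04 ] r 0.192 th 1.34
scene bar_nose 0.7 [ 0.574 -0.139  0.1  ] r 0.256 th 1.27
scene bar_cup 0.88 [0.653 0.041 0.106] r 0.06 th 1.4
1.65 [-0.0102 -0.0002 -0.    ] -8.6
1.8 [-0.0197  0.002  -0.    ] -17.2
1.95 [-0.0288  0.0056 -0.    ] -25.7
2.1 [-0.0372  0.0105 -0.    ] -34.3
2.15 [-0.0399  0.0124 -0.    ] -37.2
```

Emit:
play_rows([
  [[-0.01,0,0],[0,0,-8.6],1],
  [[-0.02,0.002,0],[0,0,-17],1],
  [[-0.029,0.006,0],[0,0,-25.7],1],
  [[-0.037,0.0105,0],[0,0,-34],1],
  [[-0.04,0.0125,0],[0,0,-37],1],
])

```text
time_s: 7.08
position: [0.6992, 0.0426, 0.1064]
orientation: [0.776, -3.044, -0.001]
ft_force: [-1.7, -0.7, 2.8]
gripper_width: 0.0005
finger_force: 1.0
```

Emit:
play_rows([
  [[0.004,0,0],[0,0,0],1],
  [[0.006,0,-0.01],[0,0,0],1],
  [[0.006,0,-0.03],[0,0,0],1],
  [[0.006,0,-0.06],[0,0,0],0],
  [[0.006,0,-0.1],[0,0,0],-1],
])

```text
time_s: 7.7
position: [0.6937, 0.0386, 0.2082]
orientation: [0.775, -3.044, 0.0]
ft_force: [0.4, 0.6, 0.2]
gripper_width: 0.0131
finger_force: 0.0
```

Run:
```python
from h import *
st();gate()
c="top";eyes.grab_frame(c)
for c in("scene","top"):
    for q in("dish_blue","dish_amber","beaker"):
        for r in eyes.trace(q,c)[:1]:
            v,u=np.nonzero(r["pixels"]);(cx,cy),rad=cv2.minEnclosingCircle(np.c_[u,v].astype(np.float32));print(c,q,round(r["conf"],2),round(rad,1),np.round(atz(c,(cx,cy),.034),3))
p=(.383-.02,-.228-.02)
print(go((.36,-.24,.2),-47), go((.39,-.23,.2),-47))
```

```text
t 7.7 p [0.6937 0.0386 0.2082] yaw 118.6 F [0.4 0.6 0.2] w 0.0131
scene gate_edge 0.66 [ 0.722 -0.159  0.04 ] r 0.264 th 1.86
scene bar_nose 0.59 [ 0.736 -0.121  0.1  ] r 0.231 th 1.95
scene bar_cup 0.91 [0.689 0.038 0.106] r 0.064 th 1.98
scene dish_amber 0.88 25.7 [ 0.62  -0.235  0.034]
scene beaker 0.89 20.2 [ 0.364 -0.078  0.034]
top dish_blue 0.8 26.2 [ 0.425 -0.187  0.034]
top dish_amber 0.74 26.3 [ 0.605 -0.244  0.034]
top beaker 0.56 12.2 [ 0.383 -0.086  0.034]
(array([ 0.4268, -0.0846,  0.0058]), np.float64(165.7)) (array([ 0.3956, -0.0902,  0.0058]), np.float64(165.7))
```

Emit:
play_rows([
  [[0,0,0.02],[0,0,0],1],
  [[0,0,0.05],[0,0,0],1],
  [[0,0,0.07],[0,0,0],1],
  [[0,0,0.083],[0,0,0],1],
  [[0,0,0.085],[0,0,0],1],
])

```text
time_s: 8.88
position: [0.6941, 0.0387, 0.1209]
orientation: [0.777, -3.043, 0.0]
ft_force: [-0.2, -0.6, 2.7]
gripper_width: 0.0222
finger_force: 0.7
```

Run:
```python
from h import *
st();circ((2.1,2.2,2.3,2.35))
```

```text
t 8.875 p [0.6941 0.0387 0.1209] yaw 118.7 F [-0.2 -0.6  2.7] w 0.0222
2.1 [-0.0027  0.0005 -0.    ] 2.9
2.2 [-0.0092  0.0005 -0.    ] -2.8
2.3 [-0.0157  0.0011 -0.    ] -8.5
2.35 [-0.0189  0.0017 -0.    ] -11.4
```

Emit:
play_rows([
  [[0,0,0],[0,0,0],-0.4],
  [[0,0,-0.01],[0,0,0],-0.4],
  [[0,0,-0.025],[0,0,0],1],
  [[0,0,-0.025],[0,0,0],1],
  [[0,0,-0.025],[0,0,0],1],
])

```text
time_s: 9.5
position: [0.6948, 0.0395, 0.1478]
orientation: [-0.778, 3.042, 0.0]
ft_force: [-0.9, -0.6, -0.4]
gripper_width: 0.0197
finger_force: 0.0
```

Run:
```python
from h import *
st();gate()
a=eyes.grab_frame("scene")[:,:,::-1].copy()
cv2.imwrite("pics/a3.png",cv2.resize(a[180:330,140:340],(800,600)))
```

```text
t 9.5 p [0.6948 0.0395 0.1478] yaw 118.7 F [-0.9 -0.6 -0.4] w 0.0197
scene gate_edge 0.96 [ 0.724 -0.086  0.04 ] r 0.194 th 1.94
scene bar_nose 0.52 [ 0.745 -0.049  0.1  ] r 0.167 th 2.13
scene bar_cup 0.69 [0.684 0.038 0.106] r 0.063 th 1.91
```

View pics/a3.png

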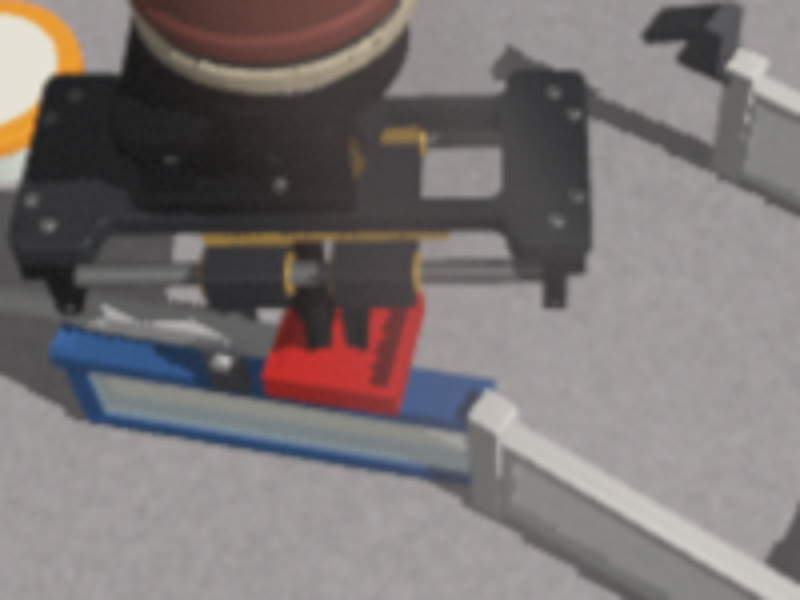

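Gate is open about 1.95 rad with the fingers above the cup at (350,330) in the crop. I'll re-enter with the fingers closed and nudge the gate towards its stop to make room for the hand.

Emit:
play_rows([
  [[0,0,0],[0,0,0],1],
  [[0,0,0],[0,0,0],1],
  [[0,0,0.012],[0,0,0],1],
  [[0,0,0.026],[0,0,0],1],
  [[0,0,0.026],[0,0,0],1],
])

```text
time_s: 10.38
position: [0.6932, 0.0388, 0.1185]
orientation: [0.777, -3.041, -0.0]
ft_force: [-0.5, 0.3, 2.9]
gripper_width: 0.0006
finger_force: 1.0
```

Emit:
play_rows([
  [[-0.006,0,0],[0,0,-2],1],
  [[-0.012,0.001,0],[0,0,-5],1],
  [[-0.019,0.001,0],[0,0,-8],1],
  [[-0.019,0.001,0],[0,0,-8],1],
  [[-0.012,0.001,-0.03],[0,0,-8],1],
])

```text
time_s: 11.0
position: [0.7032, 0.0461, 0.1483]
orientation: [0.99, -2.977, -0.002]
ft_force: [0.4, 0.4, 1.3]
gripper_width: 0.0003
finger_force: 0.0
```

Run:
```python
from h import *
st();gate();gate("top")
print(go((.382,-.23,.2),-47))
```

```text
t 11.0 p [0.7032 0.0461 0.1483] yaw 126.8 F [0.4 0.4 1.3] w 0.0003
scene gate_edge 0.72 [ 0.769 -0.072  0.04 ] r 0.199 th 2.19
scene bar_nose 0.72 [ 0.787 -0.101  0.1  ] r 0.232 th 2.19
scene bar_cup 0.89 [0.694 0.041 0.106] r 0.063 th 2.07
top bar_nose 0.77 [ 0.786 -0.093  0.1  ] r 0.225 th 2.2
(array([ 0.4229, -0.0287, -0.0504]), np.float64(173.7))
```

Emit:
play_rows([
  [[0,0,-0.05],[0,0,10],-1],
  [[0.05,-0.003,-0.05],[0,0,20],-1],
  [[0.1,-0.007,-0.05],[0,0,30],-1],
  [[0.15,-0.01,-0.05],[0,0,40],-1],
  [[0.2,-0.014,-0.05],[0,0,50],-1],
])

```text
time_s: 12.02
position: [0.5508, -0.0859, 0.2001]
orientation: [-0.373, -3.119, 0.0]
ft_force: [0.2, -1.5, 0.1]
gripper_width: 0.0426
finger_force: 0.0
```

Run:
```python
from h import *
st();print(go((.382,-.23,.2),-47))
```

```text
t 12.025 p [ 0.5508 -0.0859  0.2001] yaw 76.4 F [ 0.2 -1.5  0.1] w 0.0426
(array([ 1.300e-01, -1.799e-01,  1.000e-04]), np.float64(123.4))
```

Emit:
play_rows([
  [[0.025,-0.036,0],[0,0,10.5],-1],
  [[0.05,-0.07,0],[0,0,21],-1],
  [[0.075,-0.105,0],[0,0,31.5],-1],
  [[0.1,-0.14,0],[0,0,42],-1],
  [[0.13,-0.18,0],[0,0,52.5],-1],
])

```text
time_s: 12.65
position: [0.3832, -0.2308, 0.2003]
orientation: [-1.714, -2.633, 0.0]
ft_force: [0.4, -0.1, 1.8]
gripper_width: 0.0855
finger_force: 0.0
```

Emit:
play_rows([
  [[0,0,0],[0,0,10.5],-1],
  [[0,0,0],[0,0,21],-1],
  [[0,0,0],[0,0,31.5],-1],
  [[0,0,0],[0,0,42],-1],
  [[0,0,0],[0,0,52.5],-1],
])

```text
time_s: 13.28
position: [0.3841, -0.2301, 0.2003]
orientation: [-2.702, -1.602, 0.001]
ft_force: [0.8, -0.3, -0.2]
gripper_width: 0.0869
finger_force: 0.0
```

Run:
```python
from h import *
st();print(go((.382,-.23,.2),-47))
c="scene";eyes.grab_frame(c);eyes.grab_frame("top")
for c in("scene","top"):
    for q in("dish_blue","beaker"):
        for r in eyes.trace(q,c)[:1]:
            v,u=np.nonzero(r["pixels"]);(cx,cy),rad=cv2.minEnclosingCircle(np.c_[u,v].astype(np.float32));print(c,q,round(r["conf"],2),round(rad,1),np.round(atz(c,(cx,cy),.034 if "d" in q else .04),3))
```

```text
t 13.275 p [ 0.3841 -0.2301  0.2003] yaw -28.7 F [ 0.8 -0.3 -0.2] w 0.0869
(array([-0.0009, -0.0019,  0.0003]), np.float64(18.3))
scene dish_blue 0.75 23.1 [ 0.436 -0.183  0.034]
scene beaker 0.61 22.5 [ 0.376 -0.069  0.04 ]
top dish_blue 0.57 26.6 [ 0.424 -0.187  0.034]
top beaker 0.66 17.1 [ 0.383 -0.066  0.04 ]
```

Emit:
play_rows([
  [[-0.003,-0.004,0.02],[0,0,9.5],-1],
  [[-0.003,-0.004,0.07],[0,0,18.3],-1],
  [[-0.003,-0.004,0.12],[0,0,18.3],-1],
  [[-0.003,-0.004,0.155],[0,0,18.3],-1],
  [[-0.003,-0.004,0.166],[0,0,18.3],-1],
])

```text
time_s: 14.2
position: [0.378, -0.2305, 0.0329]
orientation: [-2.916, -1.163, 0.005]
ft_force: [-0.1, -0.6, 0.2]
gripper_width: 0.0873
finger_force: 0.0
```

Run:
```python
from h import *
st()
a=eyes.grab_frame("scene")[:,:,::-1].copy()
cv2.imwrite("pics/a4.png",cv2.resize(a[100:250,150:350],(800,600)))
```

```text
t 14.2 p [ 0.378  -0.2305  0.0329] yaw -46.5 F [-0.1 -0.6  0.2] w 0.0873
```

View pics/a4.png

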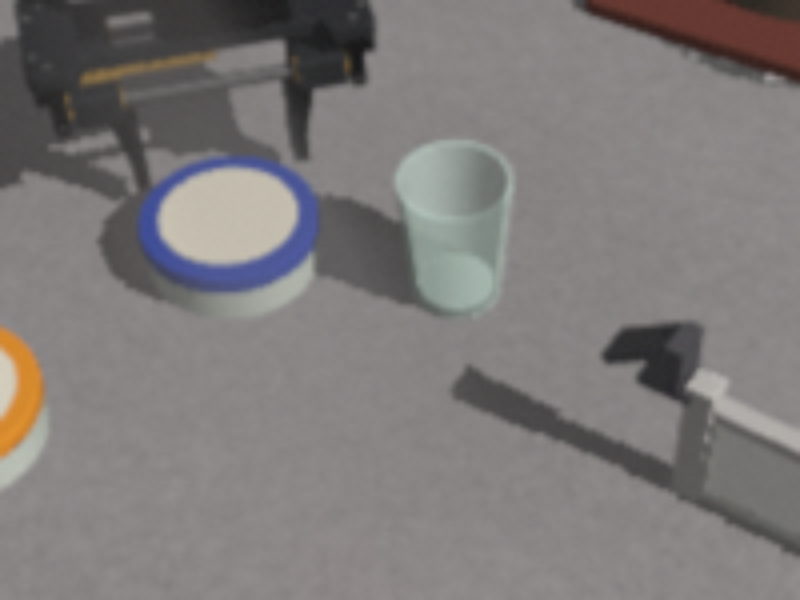

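The picture shows both fingertips behind the blue dish, at crop (140,180) and (300,150). The dish is centred ahead of them and the beaker is well clear. Now I push.

Emit:
play_rows([
  [[0.01,0,0],[0,0,0],-1],
  [[0.022,0,0],[0,0,0],-1],
  [[0.038,0,0],[0,0,0],-1],
  [[0.056,0,0],[0,0,0],-1],
  [[0.074,0,0],[0,0,0],-1],
])

```text
time_s: 14.88
position: [0.434, -0.1799, 0.0354]
orientation: [2.918, 1.16, 0.0]
ft_force: [-4.6, -5.4, 5.4]
gripper_width: 0.0872
finger_force: 4.0
```

Emit:
play_rows([
  [[0.018,0,0],[0,0,0],-1],
  [[0.036,0,0],[0,0,0],-1],
  [[0.054,0,0],[0,0,0],-1],
  [[0.07,0,0],[0,0,0],-1],
  [[0.08,0,0],[0,0,0],-1],
])

```text
time_s: 15.5
position: [0.4921, -0.1245, 0.0352]
orientation: [2.918, 1.162, -0.0]
ft_force: [-4.4, -4.3, 6.2]
gripper_width: 0.0872
finger_force: 4.4
```

```bash
cat >> h.py <<'E'
def dish():
    s=arm.state()["position"]
    for c in("top","scene"):
        eyes.grab_frame(c)
        for r in eyes.tip_of("dish_blue",c)[:1]:
            X=atz(c,r["uv"],0);e=X[:2]-[.559,.108];print(c,"dish",round(r["conf"],2),X.round(3),"pen",round(.08*e[0]+.997*e[1],3),round(-.997*e[0]+.08*e[1],3))
        for r in eyes.trace("dish_blue",c)[:1]:
            v,u=np.nonzero(r["pixels"]);(cx,cy),rad=cv2.minEnclosingCircle(np.c_[u,v].astype(np.float32));print(c,round(r["conf"],2),round(rad,1),np.round(atz(c,(cx,cy),.034),3))
    a=np.radians(yaw());print("expected nested",s[:2]+.038*np.array([-np.sin(a),np.cos(a)]))
E
python3 - <<'E'
from h import *
st();dish()
E
```

```text
t 15.5 p [ 0.4921 -0.1245  0.0352] yaw -46.6 F [-4.4 -4.3  6.2] w 0.0872
top dish 0.96 [ 0.525 -0.098  0.   ] pen -0.208 0.018
top 0.64 24.1 [ 0.523 -0.09   0.034]
scene dish 0.94 [ 0.509 -0.098 -0.   ] pen -0.209 0.034
scene 0.61 25.2 [ 0.527 -0.092  0.034]
expected nested [ 0.51973734 -0.09836358]
```

```bash
cat >> h.py <<'E'
O=np.array([.559,.108])
def W(px,py): return O+px*np.array([.08,.997])+py*np.array([-.997,.08])
def plan(L,z=.034,off=.038):
    s=arm.state();b=(s["position"],yaw())
    for px,py,a in L:
        r=np.radians(a);p=W(px,py)-off*np.array([-np.sin(r),np.cos(r)]);print(px,py,*go((*p,z),a,b))
E
python3 - <<'E'
from h import *
plan([(-.208+.0176*i,.020-.005*i,-46.6+8.4*i) for i in range(1,6)])
E
```

```text
-0.19039999999999999 0.015 [ 0.0198 -0.0007  0.0007] -8.4
-0.17279999999999998 0.01 [ 0.0374 -0.0034  0.0007] -16.8
-0.1552 0.005000000000000001 [ 0.0559 -0.0063  0.0007] -25.2
-0.1376 0.0 [ 0.075  -0.0095  0.0007] -33.6
-0.11999999999999998 -0.005000000000000001 [ 0.0949 -0.0131  0.0007] -42.0
```

Emit:
play_rows([
  [[0.02,-0.001,0],[0,0,-8.4],-1],
  [[0.0375,-0.0035,0],[0,0,-16.8],-1],
  [[0.056,-0.006,0],[0,0,-25.2],-1],
  [[0.075,-0.0095,0],[0,0,-33.6],-1],
  [[0.095,-0.013,0],[0,0,-42],-1],
])

```text
time_s: 16.42
position: [0.5512, -0.0509, 0.0345]
orientation: [2.305, 2.134, -0.001]
ft_force: [-0.8, -2.9, 0.1]
gripper_width: 0.0869
finger_force: 1.9
```

Run:
```python
from h import *
st();dish()
for c in("top","scene"):
    for q,z in(("catch",.109),("pen",0),("gate_hinge",.1)):
        for r in eyes.tip_of(q,c)[:1]: print(c,q,round(r["conf"],2),np.round(atz(c,r["uv"],z),3))
plan([(-.12+.02*i,-.005,-4.6) for i in (1,5,10,11)])
```

```text
t 16.425 p [ 0.5512 -0.0509  0.0345] yaw -4.4 F [-0.8 -2.9  0.1] w 0.0869
top dish 0.76 [ 0.554 -0.02   0.   ] pen -0.128 -0.005
top 0.87 23.6 [0.554 0.002 0.034]
scene dish 0.79 [ 0.545 -0.006  0.   ] pen -0.115 0.005
scene 0.93 26.0 [ 0.565 -0.002  0.034]
expected nested [ 0.55444121 -0.01307314]
top catch 0.75 [0.454 0.103 0.109]
top gate_hinge 0.76 [0.667 0.098 0.1  ]
scene catch 0.56 [0.452 0.105 0.109]
scene gate_hinge 0.55 [0.66  0.099 0.1  ]
-0.09999999999999999 -0.005 [0.0209 0.     0.0006] -0.1
-0.01999999999999999 -0.005 [ 1.009e-01 -1.000e-04  6.000e-04] -0.1
0.08000000000000002 -0.005 [ 0.2009 -0.0003  0.0006] -0.1
0.1 -0.005 [ 0.2209 -0.0003  0.0006] -0.1
```

Emit:
play_rows([
  [[0.018,0,0],[0,0,0],-1],
  [[0.038,0,0],[0,0,0],-1],
  [[0.058,0,0],[0,0,0],-1],
  [[0.078,0,0],[0,0,0],-1],
  [[0.098,0,0],[0,0,0],-1],
])

```text
time_s: 17.65
position: [0.5592, 0.048, 0.0346]
orientation: [2.31, 2.129, -0.001]
ft_force: [-0.0, -4.0, 0.9]
gripper_width: 0.0868
finger_force: 2.2
```

Run:
```python
from h import *
st();dish();gate();plan([(.09,-.005,-4.6)])
```

```text
t 17.65 p [0.5592 0.048  0.0346] yaw -4.7 F [-0.  -4.   0.9] w 0.0868
scene dish 0.62 [0.559 0.093 0.   ] pen -0.015 -0.001
scene 0.97 27.5 [0.571 0.094 0.034]
expected nested [0.56233969 0.08582824]
scene gate_edge 0.96 [ 0.769 -0.067  0.04 ] r 0.194 th 2.2
scene bar_nose 0.91 [ 0.789 -0.098  0.1  ] r 0.231 th 2.2
scene bar_cup 0.86 [0.706 0.046 0.106] r 0.065 th 2.27
0.09 -0.005 [ 0.1132 -0.0003  0.0005] -0.1
```

Emit:
play_rows([
  [[0.02,0,0],[0,0,0],-1],
  [[0.042,0,0],[0,0,0],-1],
  [[0.064,0,0],[0,0,0],-1],
  [[0.086,0,0],[0,0,0],-1],
  [[0.104,0,0],[0,0,0],-1],
])

```text
time_s: 18.77
position: [0.5676, 0.1519, 0.0345]
orientation: [2.309, 2.13, -0.001]
ft_force: [0.5, -3.4, 1.6]
gripper_width: 0.0872
finger_force: 2.5
```

Emit:
play_rows([
  [[0.01,0,0],[0,0,0],-1],
  [[0.01,0,0],[0,0,0],-1],
  [[-0.01,0,0],[0,0,0],-1],
  [[-0.02,0,-0.03],[0,0,0],-1],
  [[-0.02,0,-0.09],[0,0,0],-1],
])

```text
time_s: 19.4
position: [0.5642, 0.1268, 0.1232]
orientation: [-2.312, -2.124, 0.008]
ft_force: [0.9, 1.2, 0.4]
gripper_width: 0.0872
finger_force: 0.0
```

Run:
```python
from h import *
st();dish();gate()
cv2.imwrite("pics/a5.png",eyes.grab_frame("scene")[:,:,::-1])
print(go((.65,.0,.25),60))
```

```text
t 19.4 p [0.5642 0.1268 0.1232] yaw -4.8 F [0.9 1.2 0.4] w 0.0872
top dish 0.34 [0.686 0.106 0.   ] pen 0.008 -0.127
scene dish 0.87 [0.567 0.203 0.   ] pen 0.095 -0.0
expected nested [0.56736845 0.16466149]
scene gate_edge 0.98 [ 0.766 -0.063  0.04 ] r 0.189 th 2.19
scene bar_nose 0.96 [ 0.787 -0.103  0.1  ] r 0.234 th 2.18
scene bar_cup 0.67 [0.7   0.042 0.106] r 0.065 th 2.16
(array([-0.1233,  0.0947, -0.1264]), np.float64(-64.6))
```

View pics/a5.png

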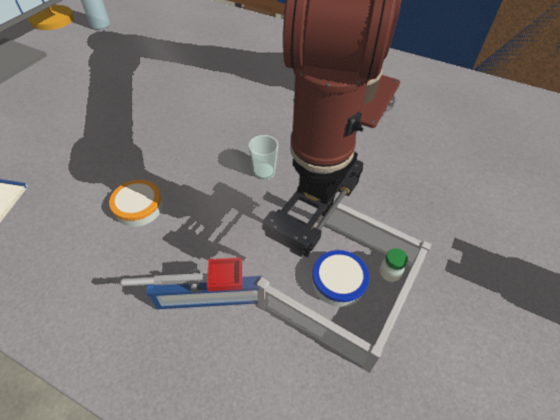

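The picture shows the blue dish inside the pen at (341,275), clear of the jar, with the gate open to the left. The amber dish and beaker have not moved. Next I go back to the cup.

Emit:
play_rows([
  [[0,0,-0.03],[0,0,-10],1],
  [[-0.02,0.03,-0.05],[0,0,-20],1],
  [[-0.04,0.07,-0.05],[0,0,-30],1],
  [[-0.06,0.1,-0.05],[0,0,-41],1],
  [[-0.08,0.13,-0.05],[0,0,-51.5],1],
])

```text
time_s: 20.58
position: [0.6899, 0.04, 0.1738]
orientation: [-1.145, -2.924, 0.001]
ft_force: [-0.4, 0.8, 0.0]
gripper_width: 0.0453
finger_force: 0.0
```

Emit:
play_rows([
  [[0,0,0],[0,0,-10.5],1],
  [[0,0,0],[0,0,-21],1],
  [[0,0,0],[0,0,-31.5],1],
  [[0,0,0],[0,0,-42],1],
  [[0,0,0],[0,0,-52.5],1],
])

```text
time_s: 21.2
position: [0.689, 0.0406, 0.1738]
orientation: [0.266, -3.129, 0.0]
ft_force: [-0.6, -1.1, -0.4]
gripper_width: 0.0014
finger_force: 0.0
```

Run:
```python
from h import *
st();gate();circ((2.17,),z=.135)
```

```text
t 21.2 p [0.689  0.0406 0.1738] yaw 99.7 F [-0.6 -1.1 -0.4] w 0.0014
scene gate_edge 0.86 [ 0.765 -0.07   0.04 ] r 0.194 th 2.17
scene bar_nose 0.64 [ 0.788 -0.102  0.1  ] r 0.234 th 2.19
scene bar_cup 0.78 [0.7   0.045 0.106] r 0.063 th 2.19
2.17 [-0.0114  0.0002  0.039 ] -20.6
```

Emit:
play_rows([
  [[-0.006,0,0.01],[0,0,-10],1],
  [[-0.012,0,0.025],[0,0,-20.5],1],
  [[-0.012,0,0.039],[0,0,-20.5],1],
  [[-0.012,0,0.039],[0,0,-20.5],1],
])

```text
time_s: 21.9
position: [0.6999, 0.0424, 0.1339]
orientation: [0.8, -3.035, -0.001]
ft_force: [-0.9, -0.1, -0.0]
gripper_width: 0.0006
finger_force: 0.0
```

Run:
```python
from h import *
st();circ((2.17,),z=.107)
```

```text
t 21.9 p [0.6999 0.0424 0.1339] yaw 119.5 F [-0.9 -0.1 -0. ] w 0.0006
2.17 [-0.0004 -0.      0.0269] -0.2
```

Emit:
play_rows([
  [[0,0,0.008],[0,0,0],1],
  [[0,0,0.016],[0,0,0],1],
  [[0,0,0.022],[0,0,0],1],
  [[0,0,0.027],[0,0,0],1],
  [[0,0,0.027],[0,0,0],1],
])

```text
time_s: 22.52
position: [0.7009, 0.0424, 0.1082]
orientation: [0.809, -3.035, 0.0]
ft_force: [0.5, 0.4, 1.8]
gripper_width: 0.0005
finger_force: 1.0
```

Run:
```python
from h import *
st();circ((2.02,1.87,1.72,1.57,1.42))
```

```text
t 22.525 p [0.7009 0.0424 0.1082] yaw 119.8 F [0.5 0.4 1.8] w 0.0005
2.02 [ 0.0102  0.0011 -0.    ] 8.7
1.87 [ 0.0197  0.0033 -0.    ] 17.3
1.72 [ 0.0287  0.0069 -0.    ] 25.9
1.57 [ 0.0372  0.0118 -0.    ] 34.5
1.42 [ 0.0448  0.0179 -0.    ] 43.1
```

Emit:
play_rows([
  [[0.01,0.001,0.001],[0,0,8.6],1],
  [[0.02,0.003,0.001],[0,0,17.2],1],
  [[0.029,0.007,0.001],[0,0,25.8],1],
  [[0.037,0.012,0.001],[0,0,34.4],1],
  [[0.045,0.018,0.001],[0,0,43],1],
])

```text
time_s: 23.15
position: [0.6534, 0.0363, 0.1083]
orientation: [0.367, 3.118, 0.002]
ft_force: [2.3, 2.3, 2.0]
gripper_width: 0.0005
finger_force: 2.2
```

Run:
```python
from h import *
st();circ((1.27,1.12,.97,.82,.67));gate()
```

```text
t 23.15 p [0.6534 0.0363 0.1083] yaw 76.6 F [2.3 2.3 2. ] w 0.0005
1.27 [ 0.0099  0.0001 -0.    ] 8.4
1.12 [ 0.0194  0.0022 -0.    ] 17.0
0.97 [ 0.0285  0.0057 -0.    ] 25.6
0.82 [ 0.0369  0.0106 -0.    ] 34.2
0.67 [ 0.0446  0.0167 -0.    ] 42.8
scene gate_edge 0.77 [ 0.644 -0.092  0.04 ] r 0.193 th 1.53
scene bar_nose 0.93 [ 0.627 -0.152  0.1  ] r 0.254 th 1.49
scene bar_cup 0.86 [0.662 0.042 0.106] r 0.058 th 1.55
```

Emit:
play_rows([
  [[0.01,0,0.001],[0,0,8.4],1],
  [[0.0195,0.002,0.002],[0,0,17],1],
  [[0.0285,0.006,0.002],[0,0,25.6],1],
  [[0.037,0.0105,0.002],[0,0,34.2],1],
  [[0.0445,0.0165,0.002],[0,0,42.8],1],
])

```text
time_s: 23.98
position: [0.6146, 0.0619, 0.1061]
orientation: [1.475, 2.771, 0.002]
ft_force: [3.3, 1.2, 1.4]
gripper_width: 0.0004
finger_force: 2.1
```

Run:
```python
from h import *
st();circ((.55,.43,.31,.19,.07,0,-.05,-.1,-.15,-.2))
```

```text
t 23.975 p [0.6146 0.0619 0.1061] yaw 33.9 F [3.3 1.2 1.4] w 0.0004
0.55 [ 0.0089  0.0004 -0.    ] 7.0
0.43 [ 0.0166  0.0018 -0.    ] 13.9
0.31 [ 0.024   0.0042 -0.    ] 20.8
0.19 [ 0.0311  0.0074 -0.    ] 27.7
0.07 [ 0.0378  0.0114 -0.    ] 34.5
0 [ 0.0414  0.0141 -0.    ] 38.5
-0.05 [ 0.0439  0.0162 -0.    ] 41.4
-0.1 [ 0.0463  0.0184 -0.    ] 44.3
-0.15 [ 0.0486  0.0207 -0.    ] 47.1
-0.2 [ 0.0507  0.0232 -0.    ] 50.0
```

Emit:
play_rows([
  [[0.009,0.0005,0],[0,0,7],1],
  [[0.0165,0.002,0],[0,0,14],1],
  [[0.024,0.004,0],[0,0,21],1],
  [[0.031,0.0075,0],[0,0,28],1],
  [[0.038,0.0115,0],[0,0,34.5],1],
])

```text
time_s: 24.6
position: [0.6032, 0.0994, 0.1061]
orientation: [2.23, 2.21, 0.002]
ft_force: [3.9, -0.8, 1.8]
gripper_width: 0.0008
finger_force: 2.0
```

Run:
```python
from h import *
st();circ((-.05,-.1,-.15,-.2));gate()
```

```text
t 24.6 p [0.6032 0.0994 0.1061] yaw -0.5 F [ 3.9 -0.8  1.8] w 0.0008
-0.05 [ 0.0081  0.0002 -0.    ] 6.9
-0.1 [ 0.0113  0.0007 -0.    ] 9.8
-0.15 [ 0.0145  0.0013 -0.    ] 12.7
-0.2 [ 0.0176  0.0021 -0.    ] 15.5
scene bar_cup 0.63 [0.608 0.095 0.106] r 0.061 th 0.15
```

Emit:
play_rows([
  [[0.004,0.001,0],[0,0,2],1],
  [[0.008,0.002,0],[0,0,4],1],
  [[0.011,0.003,0],[0,0,4],1],
  [[0.014,0.003,0],[0,0,4],1],
  [[0.014,0.003,0],[0,0,4],1],
])

```text
time_s: 25.42
position: [0.6051, 0.113, 0.1056]
orientation: [2.305, 2.133, -0.0]
ft_force: [2.9, -3.5, 1.7]
gripper_width: 0.0007
finger_force: 2.6
```

Run:
```python
from h import *
st();gate()
```

```text
t 25.425 p [0.6051 0.113  0.1056] yaw -4.4 F [ 2.9 -3.5  1.7] w 0.0007
scene gate_edge 0.68 [0.582 0.113 0.04 ] r 0.088 th 6.2
scene bar_nose 0.57 [0.522 0.135 0.1  ] r 0.15 th 6.12
scene bar_cup 0.59 [0.609 0.107 0.106] r 0.06 th 6.22
```

Emit:
play_rows([
  [[0.002,0,0],[0,0,0],1],
  [[0.004,0,0],[0,0,0],1],
  [[0.004,0,0],[0,0,0],1],
])

```text
time_s: 26.0
position: [0.605, 0.1134, 0.1052]
orientation: [2.307, 2.128, -0.006]
ft_force: [0.4, -13.5, 1.7]
gripper_width: 0.0004
finger_force: 7.5
```

Emit:
play_rows([
  [[-0.002,-0.001,-0.005],[0,0,0],1],
  [[-0.003,-0.002,-0.012],[0,0,0],1],
  [[-0.006,-0.003,-0.025],[0,0,0],1],
  [[-0.008,-0.003,-0.06],[0,0,0],1],
  [[-0.008,-0.003,-0.12],[0,0,0],1],
])

```text
time_s: 26.62
position: [0.5996, 0.1108, 0.2249]
orientation: [-2.302, -2.133, 0.006]
ft_force: [0.9, 0.3, 0.2]
gripper_width: 0.0005
finger_force: 0.0
```

Emit:
play_rows([
  [[0,0.06,0],[0,0,0],1],
  [[0,0.12,0],[0,0,0],1],
  [[-0.05,0.15,0],[0,0,0],1],
  [[-0.1,0.16,0],[0,0,0],1],
  [[-0.16,0.16,0],[0,0,0],1],
])

```text
time_s: 27.25
position: [0.7489, -0.0611, 0.2247]
orientation: [-2.301, -2.135, -0.001]
ft_force: [0.5, -0.6, 0.2]
gripper_width: 0.0005
finger_force: 0.0
```

Run:
```python
from h import *
st();gate();gate("top");dish()
a=eyes.grab_frame("scene")[:,:,::-1];b=eyes.grab_frame("top")[:,:,::-1]
cv2.imwrite("pics/a6.png",np.hstack([cv2.resize(a[150:350,240:440],(400,400)),cv2.resize(b[120:280,130:290],(400,400))]))
cv2.imwrite("pics/a7.png",cv2.resize(a[160:240,280:360],(600,600),interpolation=cv2.INTER_CUBIC))
for c in("top","scene"):
  for q in("dish_amber","beaker","jar"):
    for r in eyes.tip_of(q,c)[:1]: print(c,q,round(r["conf"],2),np.round(atz(c,r["uv"],0),3))
```

```text
t 27.25 p [ 0.7489 -0.0611  0.2247] yaw -4.3 F [ 0.5 -0.6  0.2] w 0.0005
scene gate_edge 0.87 [0.472 0.12  0.04 ] r 0.197 th 6.26
scene bar_nose 0.77 [0.442 0.12  0.1  ] r 0.227 th 6.27
scene bar_cup 0.68 [0.597 0.103 0.106] r 0.071 th 0.02
top gate_edge 0.71 [0.47  0.113 0.04 ] r 0.198 th 0.01
top bar_nose 0.94 [0.446 0.126 0.1  ] r 0.224 th 6.24
top bar_cup 0.76 [0.605 0.105 0.106] r 0.063 th 6.27
top dish 0.75 [0.578 0.199 0.   ] pen 0.092 -0.012
top 0.9 25.3 [0.57  0.202 0.034]
scene dish 0.78 [0.562 0.202 0.   ] pen 0.094 0.004
scene 0.95 29.2 [0.577 0.201 0.034]
expected nested [ 0.75163241 -0.02130153]
top beaker 0.47 [0.507 0.283 0.   ]
top jar 0.79 [0.509 0.283 0.   ]
scene dish_amber 0.49 [ 0.603 -0.25   0.   ]
scene beaker 0.95 [ 0.384 -0.075  0.   ]
scene jar 0.64 [0.512 0.276 0.   ]
```

View pics/a6.png

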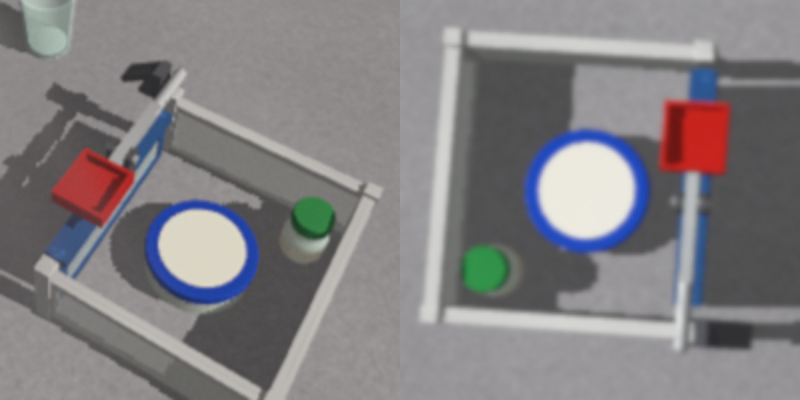

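View pics/a7.png

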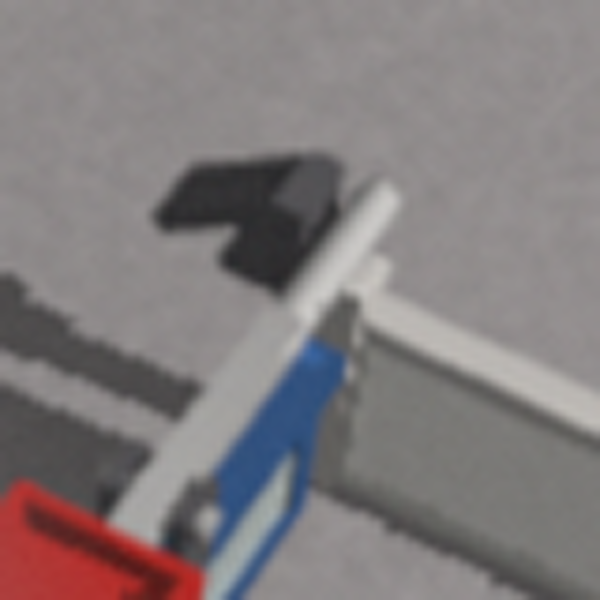

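The crops show the bar's nose level behind the catch, at about (345,250) in the close-up, with the gate at 0. The dish is wholly inside and the jar, beaker and amber dish are where they started. The robot is clear of everything, so I hand in.

```bash
python3 -c "
from plant import ticket
print(ticket.hand_in())"
```

```text
the job is handed in; nothing more can be done
None
```

The blue dish is wholly inside the pen, the gate is shut with the bar dropped behind its catch, and the other objects stayed in place; the job was handed in at about 27 s, and no verdict was returned.

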